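# Fish the parts basket out of the deep ultrasonic cleaner

### The job

The basket of cleaned valve sockets hangs deep in the drained ultrasonic cleaner and its wire bail has flopped over to one side. Take the hook rod from the stand, catch the bail with the hook, draw the basket up out of the tank and stand it level in the drip tray without dropping or tipping it; the clean basket must not be touched with the gripper. Then hang the hook rod back in the empty fork of the stand, and leave the brush, the valves and everything else on the bench where they are.

Things in the scene. Friction and masses are not known exactly. Their poses are not given: they have to be found in the camera images.
- cleaner: Drained ultrasonic cleaner, fixed: light grey painted housing 170 (x) x 196 (y) mm, 190 mm high, panel on its +x face. Origin: centre of its underside, z up. The tank in it is centred, 104 (x) x 136 (y) mm inside, walls upright, floor 35 mm above the origin, open at the top.
- tank_mouth (a point): Centre of the tank's open mouth, at rim height, 190 mm above the bench; axes as the cleaner. Down inside, a ledge 16 mm wide runs along each y wall, its top 112 mm below the mouth; bumps 8 mm high leave a notch 31 mm wide in the middle of each ledge, in which the basket's ears hang.
- basket: Loose wire basket of valve sockets, 70 (x) x 84 (y) x 36 mm high, 0.3 to 0.5 kg with its bail; contents stay below the rim. Origin: centre of its underside, z up. A flat ear 24 mm wide sticks out of each y side, underside 30 mm above the origin, 118 mm over both ears. It hangs by the ears in the ledge notches, axes nearly parallel to the cleaner's.
- bail_hinge (a point): Point on the basket midway on its bail's hinge axis (along the basket's y), 36 mm above its underside; axes as the basket. The bail is an arch of 4 mm wire: legs at y = -38 and +38 mm, 28 mm long, then sloping to a blunt peak at y = 0, 52 mm from the axis (to wire centre). It swings freely, up to 46 degrees from upright to either side.
- bail_rest (a point): Point 36 mm straight above the hinge axis, axes as the basket: the height of the bail's peak wire when it has fallen to its stop. The peak then lies 37 mm from here towards the basket's +x or -x, about 13 mm clear of the tank wall. Which of the two varies from start to start and is not measured: look, or feel for the weight with the hook.
- hook_rod: Loose 6 mm steel rod with a black handle, 0.14 kg, hanging upright by its collar in a fork. Origin: on the axis at the collar's underside, z up. Collar 26 mm across, 4 mm thick; handle flat-sided, 18 (x) x 24 (y) mm, from 4 to 84 mm above the origin. Below, the rod ends in a J hook that opens upwards, in its xz plane, tip towards +x.
- hook_bottom (a point): On the rod's axis at the height of the hook's bottom wire centre, 103 mm below the collar; axes as the rod. The upturned tip stands 22 mm from here towards the rod's +x, its top 17 mm higher than this point; wire 6 mm thick, free gap between rod and tip 16 mm.
- brush_rod: Loose tank brush hanging in the other fork: the same collar and handle (origin likewise), but a straight rod ending in a white bristle cylinder 26 mm thick, from 110 to 55 mm below the origin. To be left alone.
- rod_stand: Fixed dark steel stand. Origin: on the bench between the forks, z up. Fork plate 5 mm thick, 160 mm wide (y), top 135 mm above the bench, with two slots 14 mm wide from its front edge (x = -22 mm) to x = +13 mm, open to -x. Posts behind at x = 56 to 68 mm. Base plate 8 mm thick. Take a rod out by lifting it a little and drawing it towards the stand's -x.
- fork_a (a point): Where a rod's collar origin rests in the first fork: on top of the fork plate, at y = +40 mm of the stand, x = 0. The axes are the stand's.
- fork_b (a point): The same for the second fork, at y = -40 mm of the stand. The hook rod may start in either fork.
- drip_tray: Fixed steel tray with a flat floor, 200 (x) x 160 (y) mm outside, walls 4 mm thick and 18 mm high. Origin: centre of its underside.
- drip_tray_in (a point): Centre of the tray's inner floor, about 4 mm above the bench. Axes are the tray's.
- valve_a: Loose glass power valve standing on its black base, 48 mm thick, 110 mm high. Origin at the centre of its underside. Leave alone.
- valve_b: A second such valve. Leave alone.
- solder_reel: Loose grey solder reel, 60 mm across, 44 mm high. Origin under its centre. Leave alone.
- screwdriver: Loose screwdriver lying on the bench, 190 mm long. Leave alone.
- flux_jar: Loose amber jar, 60 mm across, 65 mm high. Origin under its centre. Leave alone.
- cleaner_can: Loose blue can, 52 mm across, 150 mm high. Origin under its centre. Leave alone.
- multimeter: Loose red multimeter lying on its back, 180 x 85 x 36 mm. Origin under its centre. Leave alone.
Mind the look-alikes: they are no part of the job. What is shaped like the basket but blue is not meant.

How it is judged:
By the outcome, as a careful person would: the job done as asked, in the order asked, and still so for the second after the job is handed in, with the robot touching nothing.
It also fails if it takes over 72 s, if anything falls off the work surface, if the arm or the gripper's body presses on something with over 40 N, if the wrist force passes 120 N, or if a joint passes its speed limit or range.

### The arm

A 6-joint arm with a two-finger parallel gripper is mounted at the origin on the work surface. World frame = base frame: x ahead of the robot, y to its left, z up, the work surface at z = 0. Lengths are in m, angles in rad, forces in N, time in s.
With the tool pointing down it reaches from about 0.375 to 0.975 m from the base axis. Payload 3.8 kg.
Tool frame: the origin (TCP) lies at the very end of the fingers, on their centre line; the grasp point (between the pads) lies 19 mm behind it; z points along the fingers, y is the direction in which the jaws open and shut (so a half turn about z gives the same grasp; the last joint's range is limited). The gripper opens to 85 mm and grips with 20 to 120 N. Pads are 22 mm wide; open, the fingers measure 114 mm over their backs; the gripper's body (76 mm by 85 mm) begins 54 mm behind the grasp point. The pads swing forward as they close: fully open they stand 13 mm farther back than shut.
Start: joints at [-1.208, 0.264, 1.604, -0, 1.274, -0.037], TCP at [0.263, -0.622, 0.198] pointing down, gripper open.
Joint ranges: [-2.63, 2.63], [-0.94, 2.18], [0.31, 2.57], [-1.31, 4.45], [0, 2.66], [-2.55, 2.55]. Speed limits (rad/s): [2.57, 2.57, 3.14, 3.14, 3.14, 3.14].

### API

Orientations are given as a rotation vector (axis times angle).
In Python, from workcell import status, read_camera, camera_info, order gives the robot as it stands.
- The arm moves only by the tool move_arm, never from a script. Its argument "deltas" is a list of rows, each a list of 3 entries, a list of its own where there are three numbers: the turn, a rotation vector about the world's x, y, z as a fraction of full scale, then the shift along the world's x, y, z as a fraction of full scale, then the closure, from -1 (fully open) to 1 (shut), so that 0 is half open. A call has 1 to 20 rows; each row is the pose to reach, as a shift and turn from the pose commanded when the call began; what a row does not reach only later rows make up. Full scale, the value 1, is 0.1 m for a shift and pi/2 rad for a turn. A row lasts 1/8 s, in which the tool goes at most 62.5 mm and 10.7 degrees, less where a joint would pass 70% of its speed; a pose out of reach is approached as far as the arm can. A call with a number of a shift or a turn outside -1 to 1 is refused whole. A call with a gripper value outside its range is refused whole. The fingers move at their own pace and stop on an object; "grip_force" is the grip in N (left out, the last holds). Time passes only in rows, so rows that repeat a pose let the fingers close. It gives the time, the measured TCP pose, the force and the opening at its end, in the units of the state.
- status.read_state(): the state, without advancing time (a new reading comes with each control period).
- read_camera(name): name is "side" or "top" or "wrist"; returns (picture, depth): 400x640x3 uint8, red, green, blue; 400x640 float32, m along the optical axis (not along the pixel's ray), 0 where there is no reading.
- camera_info(name): a dict with "K" (3x3 intrinsics, pixels), "R" (3x3) and "t" (3): a world point X has camera coordinates R X + t. Camera axes: x right, y down, z forward; pixel columns grow to the right and rows downward; lengths in m; the calibration is good to about 2 mm. A picture is of the moment at which its call begins: read the wrist's pose just before it. camera_info takes no time and is no camera call; for the wrist camera it gives the pose at the moment of the call.
- order.finish_job(): hands the job in, once; it reports no verdict.
The state is a dict: "time": time; "q": joint angles; "joint_vel": joint speeds; "joint_torque": joint torques, N m; "tool_pos": TCP position; "tcp_rot": TCP orientation; "wrist_force": force on the tool from outside, world axes, zero at the start; "torque": the same for the moment, N m; "width": opening from 0.0 (shut) to 1.0 (fully open).
Only numpy, scipy, OpenCV 4.12 (cv2) and the standard library are available. Lean on these libraries where they do the work, as an engineer would, in place of code of your own. Each camera call takes 0.05 s, during which the arm holds its last target. There are 200 camera calls.

## Working session

There is one attempt and no reset: what is moved stays moved. The work goes in short steps, Python scripts to look and compute and a tool call to move; the robot and the scene stay as the last step left them, time stands still between calls to the robot, and variables do not carry over. Pictures are saved under pics/ and viewed, about 8 in all and at most 12, crops included, and the job is handed in when it is done.

Besides the shell and the picture viewer there is one more tool, called after "Request:" by a JSON object that holds its "fn" and its "kwargs", one argument or row to a line. move_arm: Moves the arm, as the interface text tells. Its arguments: {"type":"object","properties":{"deltas":{"type":"array","items":{"type":"array"}},"grip_force":{"type":"number"}},"required":["deltas"]}

```bash
mkdir -p pics; ls
cat > h.py <<'E'
import numpy as np, cv2
from workcell import status, read_camera, camera_info, order
def pts(name,d):
    c=camera_info(name);K,R,t=map(np.array,(c["K"],c["R"],c["t"]))
    v,u=np.mgrid[:d.shape[0],:d.shape[1]]
    P=np.stack([(u-K[0,2])/K[0,0]*d,(v-K[1,2])/K[1,1]*d,d],-1)
    return (P-t.ravel())@R
def ray(name,u,v,z):
    c=camera_info(name);K,R,t=map(np.array,(c["K"],c["R"],c["t"]))
    o=-R.T@t.ravel();w=R.T@np.linalg.inv(K)@np.array([u,v,1.]);return o+w*(z-o[2])/w[2]
def save(n,im): cv2.imwrite(f"pics/{n}.png",im[...,::-1])
E
python3 - <<'E'
from h import *
s=status.read_state();print({k:np.round(v,3) for k,v in s.items()})
for n in("top","side"):
    im,d=read_camera(n);save(n+"0",im);np.savez(n+"0.npz",im=im,d=d)
    c=camera_info(n);print(n,np.round(c["K"],1).tolist(),np.round(-np.array(c["R"]).T@np.ravel(c["t"]),3),np.round(np.array(c["R"])[2],3))
E
```

```text
pics
{'time': np.float64(0.0), 'q': array([-1.208,  0.265,  1.605, -0.   ,  1.274, -0.037]), 'joint_vel': array([ 0.   , -0.001,  0.   ,  0.   ,  0.   ,  0.001]), 'joint_torque': array([-1.0000e-03, -5.1511e+01, -3.6732e+01, -0.0000e+00,  1.3000e-02,
       -0.0000e+00]), 'tool_pos': array([ 0.262, -0.621,  0.197]), 'tcp_rot': array([-3.077e+00, -6.230e-01,  1.000e-03]), 'wrist_force': array([-0.032, -0.3  ,  0.157]), 'torque': array([ 0.023, -0.018, -0.016]), 'width': np.float64(0.999)}
top [[395.5, 0.0, 317.5], [0.0, 395.5, 196.2], [0.0, 0.0, 1.0]] [ 0.427 -0.053  1.261] [ 0.084  0.014 -0.996]
side [[517.7, 0.0, 311.8], [0.0, 517.7, 207.8], [0.0, 0.0, 1.0]] [-0.066  0.757  1.293] [ 0.391 -0.536 -0.748]
```

View pics/top0.png

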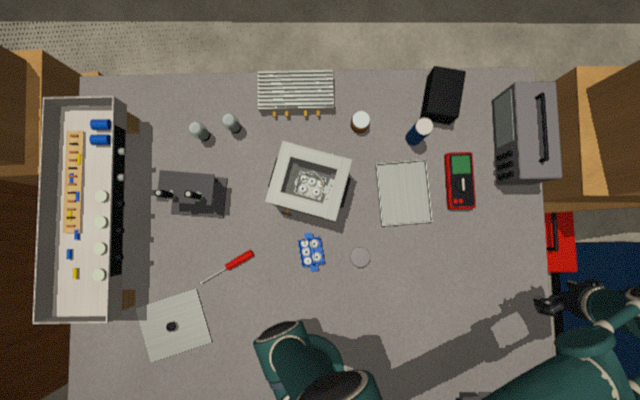

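View pics/side0.png

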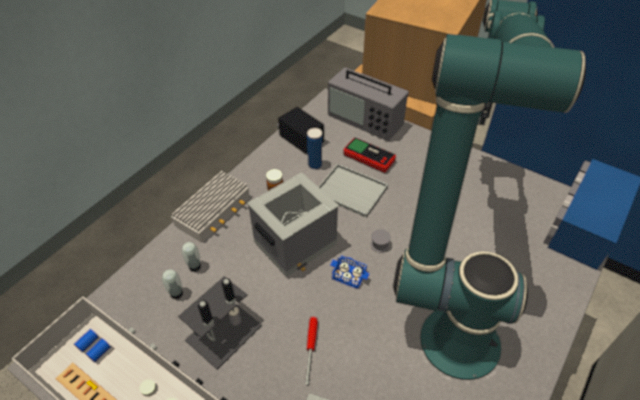

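The top view shows the stand at about (190,193), the cleaner at (310,182), the tray at (404,193) and the blue look-alike at (312,252). The arm is clear of all of them. Next I'll measure with depth and look at crops.

Run:
```python
from h import *
T=np.load("top0.npz");S=np.load("side0.npz")
P=pts("top",T["d"]);Q=pts("side",S["d"])
def rect(name,P,m,box):
    k=np.zeros(m.shape,bool);u0,v0,u1,v1=box;k[v0:v1,u0:u1]=1;m=m&k
    xy=P[m][:,:2].astype(np.float32);r=cv2.minAreaRect(xy);print(name,m.sum(),"c",np.round(r[0],4),"size",np.round(r[1],3),"ang",round(r[2],2),"z",np.round(np.median(P[m][:,2]),4))
z=P[...,2]
rect("cleaner",P,(abs(z-.19)<.012),(250,130,365,230))
rect("forkplate",P,(abs(z-.135)<.01),(150,160,240,225))
rect("stand base",P,(abs(z-.008)<.005),(150,160,240,225))
rect("tray",P,(abs(z-.016)<.012),(370,150,437,235))
print("tray floor z",np.median(z[180:210,390:420]))
for n,(X,Z) in {"t":(P,z),"s":(Q,Q[...,2])}.items():
    pass
m=(z>.15)&(z<.26);k=np.zeros_like(m);k[160:225,140:240]=1;m&=k
n,l,st,c=cv2.connectedComponentsWithStats(m.astype(np.uint8))
for i in range(1,n):print("top handle",st[i],c[i],np.round(np.median(P[l==i],0),4),np.round(P[l==i].max(0),3))
# handles in side view
z2=Q[...,2];m=(z2>.15)&(z2<.26);k=np.zeros_like(m);k[265:340,180:265]=1;m&=k
n,l,st,c=cv2.connectedComponentsWithStats(m.astype(np.uint8))
for i in range(1,n):print("side handle",st[i],c[i],np.round(np.median(Q[l==i],0),4))
a=cv2.resize(T["im"][135:230,255:365],None,fx=5,fy=5,interpolation=3)[:470,:550]
b=cv2.resize(S["im"][265:365,170:270],None,fx=4.7,fy=4.7,interpolation=3)[:470]
save("crop1",np.hstack([a[:,:400] if 0 else cv2.resize(a,(400,470*400//550)),np.zeros((1,1,3),np.uint8).repeat(341,0)[:341],cv2.resize(b,(341,341))]))
c=T["im"][160:225,140:240];
```

```text
cleaner 2786 c [ 0.5615 -0.0136] size [0.198 0.174] ang 73.62 z 0.1915
forkplate 1474 c [0.5539 0.3435] size [0.162 0.09 ] ang 84.66 z 0.1359
stand base 1572 c [0.5541 0.3599] size [0.291 0.207] ang 89.11 z 0.0068
tray 2611 c [ 0.5431 -0.3077] size [0.21  0.271] ang 88.4 z 0.0064
tray floor z 0.005071354697574814
top handle [155 190  18   9 132] [163.46969697 193.88636364] [0.5299 0.3766 0.2078] [0.54  0.396 0.227]
top handle [184 191  17   9 109] [192.14678899 194.98165138] [0.5249 0.297  0.2164] [0.535 0.318 0.225]
side handle [221 278  14  24 219] [227.51141553 289.07762557] [0.524  0.3112 0.1973]
side handle [197 300  16  24 230] [204.34782609 311.13043478] [0.528  0.391  0.1982]
```

View pics/crop1.png

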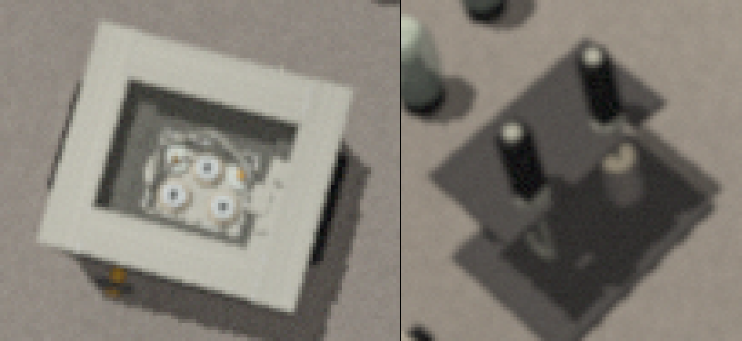

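The side crop shows the hook under the left rod (y≈0.39) and the white brush under the right one (y≈0.31). The bail isn't clear yet, so I'll look at it from above with the wrist camera.

Run:
```python
from h import *
from scipy.spatial.transform import Rotation as Ro
s=status.read_state();c=camera_info("wrist");R=np.array(c["R"]);t=np.ravel(c["t"]);o=-R.T@t
W=Ro.from_rotvec(s["tcp_rot"]).as_matrix()
print("cam in tool",np.round(W.T@(o-s["tool_pos"]),3),"axes",np.round(W.T@R.T,3).tolist(),np.round(c["K"],0).tolist())
T=np.load("top0.npz");P=pts("top",T["d"]);z=P[...,2]
# cleaner top plane: outer & inner hole; stand plate, tray rim by depth masks, cleaned
def comp(m,box):
    k=np.zeros(m.shape,np.uint8);u0,v0,u1,v1=box;k[v0:v1,u0:u1]=m[v0:v1,u0:u1]
    n,l,st,cc=cv2.connectedComponentsWithStats(k);i=1+np.argmax(st[1:,4]);return l==i
def fit(name,m,h):
    cs,_=cv2.findContours(m.astype(np.uint8),cv2.RETR_CCOMP,cv2.CHAIN_APPROX_NONE)
    for q in cs:
        if len(q)<40: continue
        w=np.array([ray("top",*p[0],h)[:2] for p in q],np.float32);r=cv2.minAreaRect(w);print(name,np.round(r[0],4),np.round(r[1],3),round(r[2],2))
fit("cleaner",comp(abs(z-.19)<.015,(250,130,365,230)),.19)
fit("plate",comp(abs(z-.135)<.012,(150,160,240,225)),.135)
im=T["im"].astype(int)
g=cv2.cvtColor(T["im"],cv2.COLOR_RGB2HSV)
m=(g[...,2]>165);fit("tray",comp(m,(365,150,440,235)),.018)
fit("tray_depth",comp((z>.0025)&(z<.03)&(g[...,2]>130)&(g[...,0]>20),(365,150,440,235)),.012)
print(g[190,404],g[190,365],g[190,442])
```

```text
cam in tool [ 0.075  0.    -0.178] axes [[0.0, -0.957, -0.29], [1.0, 0.0, -0.001], [0.001, -0.29, 0.957]] [[287.0, 0.0, 317.0], [0.0, 287.0, 199.0], [0.0, 0.0, 1.0]]
cleaner [ 0.5614 -0.0136] [0.198 0.174] 73.66
cleaner [ 0.56   -0.0142] [0.138 0.105] 73.42
plate [0.5538 0.3431] [0.162 0.09 ] 84.6
plate [0.5315 0.3218] [0.055 0.024] 75.11
tray [ 0.5384 -0.3034] [0.186 0.15 ] 4.11
tray_depth [ 0.5418 -0.3085] [0.203 0.165] 3.09
[ 28  20 175] [ 14  23 145] [ 14  31 138]
```

Request:
{"fn": "move_arm", "kwargs": {
  "deltas": [
    [[0,0,0],[0,0,0.5],-1],
    [[0,0,0],[0,0,1],-1],
    [[0,0,0],[0,0.6,1],-1],
    [[0,0,0],[0.3,1,1],-1],
    [[0,0,0],[0.5,1,1],-1]
  ]
}}

```text
time: 0.72
tool_pos: [0.3135, -0.5193, 0.2984]
tcp_rot: [-3.078, -0.626, -0.001]
wrist_force: [0.1, 0.5, -0.3]
width: 1.002
```

Request:
{"fn": "move_arm", "kwargs": {
  "deltas": [
    [[0,0,0],[0.18,0.48,0],-1],
    [[0,0,0],[0.36,0.96,0],-1]
  ]
}}

```text
time: 0.98
tool_pos: [0.3494, -0.4254, 0.2972]
tcp_rot: [-3.078, -0.622, 0.001]
wrist_force: [0.8, 0.7, 0.3]
width: 0.996
```

Request:
{"fn": "move_arm", "kwargs": {
  "deltas": [
    [[0,0,0],[0.18,0.48,0],-1],
    [[0,0,0],[0.36,0.96,0],-1]
  ]
}}

```text
time: 1.23
tool_pos: [0.3855, -0.3289, 0.2977]
tcp_rot: [-3.079, -0.623, 0.0]
wrist_force: [0.9, -0.0, 0.8]
width: 0.995
```

Request:
{"fn": "move_arm", "kwargs": {
  "deltas": [
    [[0,0,0],[0.18,0.48,0],-1],
    [[0,0,0],[0.36,0.96,0],-1]
  ]
}}

```text
time: 1.48
tool_pos: [0.4216, -0.2328, 0.2979]
tcp_rot: [3.079, 0.623, -0.0]
wrist_force: [0.9, -0.6, -0.2]
width: 1.001
```

Request:
{"fn": "move_arm", "kwargs": {
  "deltas": [
    [[0,0,0],[0.18,0.48,0],-1],
    [[0,0,0],[0.36,0.96,0],-1]
  ]
}}

```text
time: 1.72
tool_pos: [0.4577, -0.1367, 0.2979]
tcp_rot: [3.079, 0.623, -0.0]
wrist_force: [0.3, -0.7, -0.2]
width: 1.003
```

Request:
{"fn": "move_arm", "kwargs": {
  "deltas": [
    [[0,0,0],[0.18,0.48,0],-1],
    [[0,0,0],[0.36,0.96,0],-1],
    [[0,0,0],[0.36,0.96,0],-1],
    [[0,0,0],[0.36,0.96,0],-1]
  ]
}}

```text
time: 2.22
tool_pos: [0.493, -0.0422, 0.2977]
tcp_rot: [3.078, 0.625, -0.002]
wrist_force: [-0.6, 0.3, -0.4]
width: 1.001
```

Run:
```python
from h import *
s=status.read_state();print(s["time"],s["tool_pos"],s["tcp_rot"])
c=camera_info("wrist");im,d=read_camera("wrist");np.savez("w1.npz",im=im,d=d,R=c["R"],t=c["t"]);save("w1",im)
P=pts("wrist",d);z=P[...,2]
print("basket-ish depth range",np.percentile(d[d>0],[1,50,99]))
# points of the tank region in cleaner axes
C=np.array([.5607,-.0139]);a=np.radians(-16.45);x=np.array([np.cos(a),np.sin(a)]);y=np.array([-x[1],x[0]])
lx=(P[...,:2]-C)@x;ly=(P[...,:2]-C)@y
ins=(abs(lx)<.05)&(abs(ly)<.066)&(d>0)
b=ins&(z>.09)&(z<.16)
print("bail-height pts",b.sum(),np.round(np.percentile(lx[b],[2,50,98]),4),np.round(np.percentile(ly[b],[2,50,98]),4),np.round(np.percentile(z[b],[50,98]),4))
hi=ins&(z>.108)&(z<.15);print("peak",hi.sum(),np.round(np.median(P[hi],0),4),np.round([np.median(lx[hi]),np.median(ly[hi])],4))
m=(abs(z-.19)<.01)&(abs(lx)<.1)&(abs(ly)<.115);print(cv2.minAreaRect(P[m][:,:2].astype(np.float32)))
v,u=np.where(b);print("px",u.min(),u.max(),v.min(),v.max())
np.save("b.npy",np.c_[lx[b],ly[b],z[b]])
```

```text
2.225 [ 0.49295506 -0.04220809  0.2977436 ] [ 3.07820462e+00  6.24917850e-01 -1.78566654e-03]
basket-ish depth range [0.06146183 0.44031078 0.62556823]
bail-height pts 1310 [-0.0497 -0.0495  0.0368] [-0.062   0.0039  0.0622] [0.1213 0.1587]
peak 831 [ 0.5222 -0.0074  0.1229] [-0.0495  0.0031]
((0.562433660030365, -0.01381024718284607), (0.19917641580104828, 0.17448782920837402), 73.70401000976562)
px 240 365 64 185
```

View pics/w1.png

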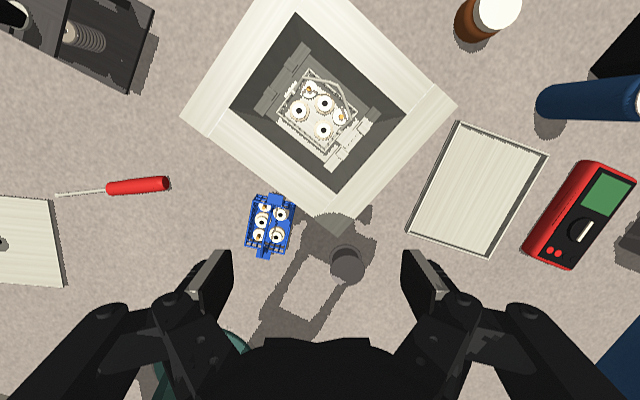

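The wrist view shows the bail arch from about (308,72) to (356,112), lying towards the upper right, which is the cleaner's world +x side. I'll confirm that with depth and size the crop.

Run:
```python
from h import *
D=np.load("w1.npz");d=D["d"];P=pts("wrist",d);z=P[...,2]
C=np.array([.5611,-.0139]);a=np.radians(-16.4);x=np.array([np.cos(a),np.sin(a)]);y=np.array([-x[1],x[0]])
lx=(P[...,:2]-C)@x;ly=(P[...,:2]-C)@y
ins=(abs(lx)<.047)&(abs(ly)<.05)&(d>0)
b=ins&(z>.092)&(z<.15)
print(b.sum())
for lo,hi in((-.04,-.03),(-.03,-.02),(-.02,-.01),(-.01,0),(0,.01),(.01,.02),(.02,.03),(.03,.042)):
    k=b&(ly>lo)&(ly<hi)
    if k.sum():print(lo,k.sum(),"lx",np.round(np.percentile(lx[k],[10,50,90]),4),"z",np.round(np.percentile(z[k],[10,50,90]),4))
k=ins&(z>.076)&(z<.092);r=cv2.minAreaRect(P[k][:,:2].astype(np.float32));print("basket rim",k.sum(),r,np.median(z[k]), np.percentile(lx[k],[1,99]),np.percentile(ly[k],[1,99]))
c=cv2.resize(D["im"][50:180,240:400],None,fx=4.5,fy=4.5,interpolation=cv2.INTER_CUBIC);save("w1c",c)
m=(abs(lx)<.05)&(abs(ly)<.067)&(z>.06)&(z<.1);print("ears",np.percentile(ly[m],[0.5,99.5]))
```

```text
343
-0.04 59 lx [0.0067 0.0166 0.0228] z [0.0953 0.1035 0.1103]
-0.03 32 lx [0.0244 0.0266 0.0294] z [0.111  0.1133 0.1162]
-0.02 35 lx [0.0288 0.0319 0.0341] z [0.1164 0.1186 0.1204]
-0.01 33 lx [0.0339 0.0361 0.0377] z [0.1213 0.1225 0.124 ]
0 34 lx [0.0344 0.0362 0.0382] z [0.1213 0.123  0.1245]
0.01 38 lx [0.0298 0.0323 0.035 ] z [0.1168 0.1192 0.1216]
0.02 35 lx [0.0247 0.027  0.0297] z [0.1117 0.114  0.1165]
0.03 77 lx [0.0067 0.0168 0.0234] z [0.0949 0.1051 0.1108]
basket rim 753 ((0.5613962411880493, -0.013952530920505524), (0.09986778348684311, 0.06992873549461365), 73.73896026611328) 0.08512312649153064 [-0.03437925  0.03500961] [-0.04920782  0.04961252]
ears [-0.06678628  0.06665177]
```

View pics/w1c.png

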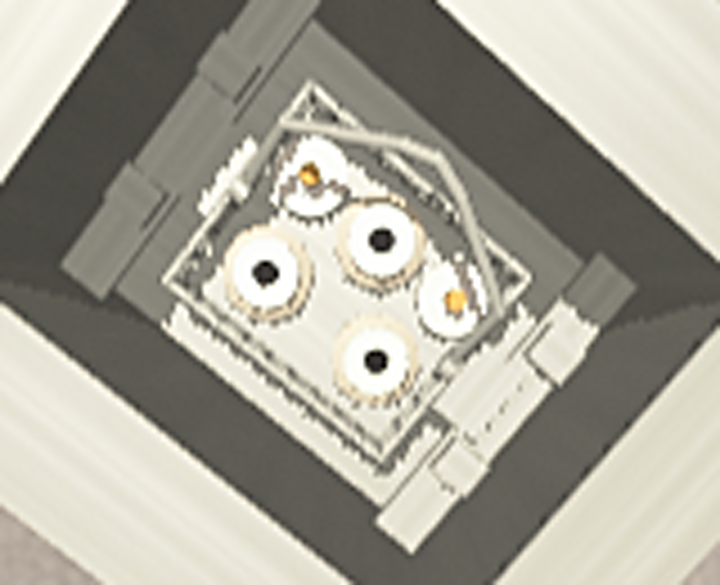

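The bail lies towards cleaner +x. Its peak is at local (0.037, 0) and z≈0.121, which agrees with the given sizes. Next I need the hook's direction in the fork, which the side view's depth should give.

Run:
```python
from h import *
S=np.load("side0.npz");Q=pts("side",S["d"]);z=Q[...,2]
a=np.radians(-5.4);x=np.array([np.cos(a),np.sin(a)]);y=np.array([-x[1],x[0]]);O=np.array([.5309,.3453])
lx=(Q[...,:2]-O)@x;ly=(Q[...,:2]-O)@y
for nm,m in (("under",(abs(lx)<.055)&(abs(ly-.04)<.03)&(z>.02)&(z<.125)),):
    v,u=np.where(m);print(m.sum());
    for i in range(len(v)):print(u[i],v[i],np.round([lx[v[i],u[i]]*1e3,ly[v[i],u[i]]*1e3,z[v[i],u[i]]*1e3]).astype(int))
c=camera_info("side");K,R,t=map(np.array,(c["K"],c["R"],c["t"]))
def pr(l):
    w=np.r_[O+l[0]*x+l[1]*y,l[2]];p=K@(R@w+t.ravel());return np.round(p[:2]/p[2],1)
for l in((0,.04,.135),(0,.04,.032),(.022,.04,.049),(-.022,.04,.049),(0,.062,.049),(0,.018,.049)):print(l,pr(l))
save("s1c",cv2.resize(S["im"][270:360,180:270],None,fx=6,fy=6,interpolation=cv2.INTER_CUBIC))
```

```text
51
210 325 [ -2  40 119]
210 326 [ -1  40 111]
211 328 [ -2  40 102]
210 329 [ -3  44 103]
211 329 [-1 40 97]
210 330 [-1 44 95]
211 330 [ 0 41 91]
210 331 [ 3 43 85]
211 331 [-1 42 87]
212 331 [-2 40 86]
211 332 [-1 43 84]
212 332 [-2 41 83]
207 333 [26 42 45]
208 333 [21 41 50]
211 333 [ 2 42 75]
212 333 [ 0 41 75]
207 334 [20 45 52]
208 334 [18 44 51]
211 334 [ 0 44 74]
212 334 [-3 43 76]
213 334 [-3 40 73]
207 335 [20 46 48]
208 335 [19 44 45]
209 335 [18 42 43]
212 335 [-4 44 74]
213 335 [-2 41 67]
208 336 [19 45 40]
209 336 [19 42 37]
210 336 [20 39 32]
212 336 [-1 44 63]
213 336 [-3 42 64]
208 337 [20 45 35]
209 337 [17 44 36]
210 337 [13 43 41]
211 337 [12 41 38]
212 337 [-1 45 59]
213 337 [-2 43 58]
214 337 [-4 41 59]
209 338 [14 46 37]
210 338 [12 45 38]
211 338 [ 9 43 40]
212 338 [ 8 41 38]
213 338 [-2 43 54]
214 338 [-3 41 52]
211 339 [ 9 44 35]
212 339 [ 6 43 37]
213 339 [ 1 43 43]
214 339 [ 0 41 41]
212 340 [ 5 44 34]
213 340 [-2 45 45]
214 340 [ 0 41 36]
(0, 0.04, 0.135) [208.4 321.2]
(0, 0.04, 0.032) [214.7 340.5]
(0.022, 0.04, 0.049) [208.1 332.6]
(-0.022, 0.04, 0.049) [219.4 342.4]
(0, 0.062, 0.049) [207.4 343.4]
(0, 0.018, 0.049) [219.9 331.7]
```

View pics/s1c.png

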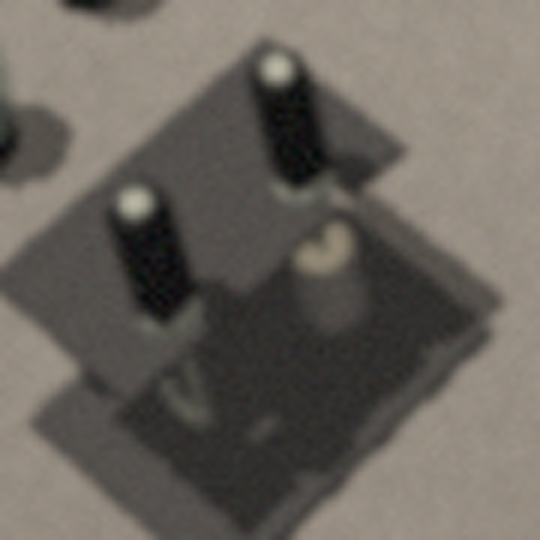

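The depth points put the tip at stand x≈+20 mm beside the rod, so the hook points along stand +x. It hangs in fork_a at about (0.535, 0.385). I'll go there with the tool turned so the jaws close along rod x.

Request:
{"fn": "move_arm", "kwargs": {
  "deltas": [
    [[0,0,0.07],[0.04,0.43,0],-1],
    [[0,0,0.137],[0.084,0.854,0],-1]
  ]
}}

```text
time: 2.52
tool_pos: [0.5013, 0.0424, 0.2982]
tcp_rot: [2.994, 0.949, 0.0]
wrist_force: [0.1, 0.7, -0.3]
width: 0.998
```

Request:
{"fn": "move_arm", "kwargs": {
  "deltas": [
    [[0,0,0.07],[0.04,0.43,0],-1],
    [[0,0,0.137],[0.084,0.854,0],-1]
  ]
}}

```text
time: 2.78
tool_pos: [0.51, 0.1284, 0.2983]
tcp_rot: [2.874, 1.267, 0.0]
wrist_force: [-0.5, -0.5, -1.0]
width: 1.002
```

Request:
{"fn": "move_arm", "kwargs": {
  "deltas": [
    [[0,0,0.07],[0.04,0.43,0],-1],
    [[0,0,0.137],[0.084,0.854,0],-1]
  ]
}}

```text
time: 3.02
tool_pos: [0.5187, 0.2139, 0.2982]
tcp_rot: [2.721, 1.569, 0.0]
wrist_force: [0.3, 0.2, 0.3]
width: 1.006
```

Request:
{"fn": "move_arm", "kwargs": {
  "deltas": [
    [[0,0,0.07],[0.04,0.43,0],-1],
    [[0,0,0.137],[0.084,0.854,0],-1]
  ]
}}

```text
time: 3.28
tool_pos: [0.5274, 0.2993, 0.2982]
tcp_rot: [2.537, 1.852, 0.0]
wrist_force: [0.7, -0.6, 0.1]
width: 0.999
```

Request:
{"fn": "move_arm", "kwargs": {
  "deltas": [
    [[0,0,0.07],[0.04,0.43,0],-1],
    [[0,0,0.137],[0.084,0.854,0],-1],
    [[0,0,0.137],[0.084,0.854,0],-1],
    [[0,0,0.137],[0.084,0.854,0],-1]
  ]
}}

```text
time: 3.78
tool_pos: [0.5354, 0.3836, 0.2978]
tcp_rot: [2.326, 2.11, -0.002]
wrist_force: [-0.1, 0.2, -0.3]
width: 1.001
```

Run:
```python
from h import *
from scipy.spatial.transform import Rotation as Ro
s=status.read_state();print(s["time"],np.round(s["tool_pos"],4),"psi",np.degrees(np.arctan2(*Ro.from_rotvec(s["tcp_rot"]).as_matrix()[1::-1,0])))
im,d=read_camera("wrist");save("w2",im);P=pts("wrist",d);z=P[...,2]
for nm,c in(("a",(.5347,.3851)),("b",(.5271,.3055))):
    m=(np.hypot(P[...,0]-c[0],P[...,1]-c[1])<.03)&(z>.205)&(z<.235)&(d>.2)
    r=cv2.minAreaRect(P[m][:,:2].astype(np.float32));print(nm,m.sum(),"ztop",np.round(np.percentile(z[m],[5,50,95]),4),r)
    t=m&(z>np.median(z[m])-.004);print(np.round((P[t].max(0)+P[t].min(0))/2,4),cv2.minAreaRect(P[t][:,:2].astype(np.float32)))
m=(abs(z-.135)<.006)&(abs(P[...,0]-.553)<.08)&(abs(P[...,1]-.343)<.1);r=cv2.minAreaRect(P[m][:,:2].astype(np.float32));print("plate",r,np.median(z[m]))
```

```text
3.775 [0.5354 0.3836 0.2978] psi 84.42388020631103
a 507 ztop [0.2117 0.2208 0.2244] ((0.5333850979804993, 0.3859587013721466), (0.018018193542957306, 0.024933582171797752), 0.34766900539398193)
[0.5333 0.3861 0.2213] ((0.5332837700843811, 0.3861154019832611), (0.02385692112147808, 0.017779696732759476), 89.58406066894531)
b 465 ztop [0.2073 0.2203 0.224 ] ((0.528945803642273, 0.30715277791023254), (0.02308579720556736, 0.01795796863734722), 77.9800033569336)
[0.5289 0.307  0.2209] ((0.5289549827575684, 0.3070422410964966), (0.022873405367136, 0.01789398118853569), 77.9800033569336)
plate ((0.5558975338935852, 0.3435312509536743), (0.16020013391971588, 0.09012283384799957), 84.49324798583984) 0.13730593812552908
```

View pics/w2.png

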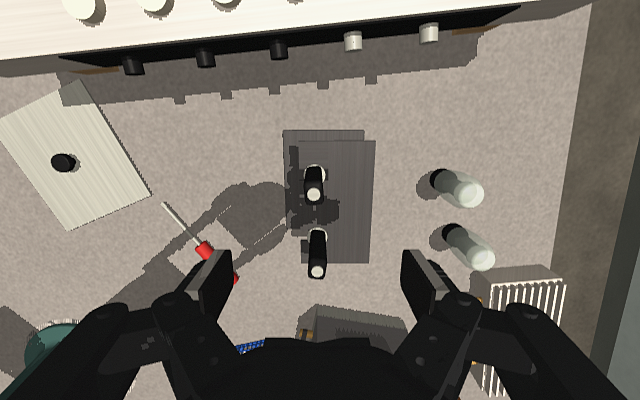

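The handle top is at (0.5333, 0.3860) with yaw ≈0°, and its 24×18 mm size matches. I'll descend and grip.

Request:
{"fn": "move_arm", "kwargs": {
  "deltas": [
    [[0,0,0.061],[-0.02,0.024,0],-1],
    [[0,0,0.061],[-0.02,0.024,-0.3],-1],
    [[0,0,0.061],[-0.02,0.024,-0.6],-1],
    [[0,0,0.061],[-0.02,0.024,-0.8],-1]
  ]
}}

```text
time: 4.32
tool_pos: [0.5326, 0.3857, 0.2168]
tcp_rot: [-2.223, -2.22, 0.002]
wrist_force: [0.2, -1.0, 0.1]
width: 1.002
```

Request:
{"fn": "move_arm", "kwargs": {
  "deltas": [
    [[0,0,0],[0,0,-0.2],-1],
    [[0,0,0],[0,0,-0.4],-1],
    [[0,0,0],[0,0,-0.58],-1],
    [[0,0,0],[0,0,-0.58],-1],
    [[0,0,0],[0,0,-0.58],0.2],
    [[0,0,0],[0,0,-0.58],0.4],
    [[0,0,0],[0,0,-0.58],1],
    [[0,0,0],[0,0,-0.58],1],
    [[0,0,0],[0,0,-0.58],1],
    [[0,0,0],[0,0,-0.58],1]
  ],
  "grip_force": 60
}}

```text
time: 5.58
tool_pos: [0.5331, 0.388, 0.161]
tcp_rot: [2.22, 2.222, 0.002]
wrist_force: [0.1, -0.3, 4.4]
width: 0.197
```

Run:
```python
from h import *
s=status.read_state();print({k:np.round(s[k],4) for k in("time","tool_pos","tcp_rot","wrist_force","width")})
```

```text
{'time': np.float64(5.575), 'tool_pos': array([0.5331, 0.388 , 0.161 ]), 'tcp_rot': array([2.2204e+00, 2.2222e+00, 2.1000e-03]), 'wrist_force': array([ 0.0864, -0.2984,  4.3875]), 'width': np.float64(0.1965)}
```

The grip is on at a width of about 17 mm. Now lift, draw out towards stand −x, rise, and check the rod in the gripper.

Request:
{"fn": "move_arm", "kwargs": {
  "deltas": [
    [[0,0,0],[0,0,0.06],1],
    [[0,0,0],[0,0,0.12],1],
    [[0,0,0],[0,0,0.15],1],
    [[0,0,0],[-0.15,0.015,0.15],1],
    [[0,0,0],[-0.35,0.033,0.15],1],
    [[0,0,0],[-0.55,0.052,0.15],1],
    [[0,0,0],[-0.7,0.066,0.15],1],
    [[0,0,0],[-0.7,0.066,0.15],1],
    [[0,0,0],[-0.7,0.066,0.5],1],
    [[0,0,0],[-0.7,0.066,0.9],1],
    [[0,0,0],[-0.7,0.066,0.9],1]
  ]
}}

```text
time: 6.95
tool_pos: [0.4656, 0.3961, 0.2552]
tcp_rot: [2.22, 2.221, 0.015]
wrist_force: [-0.4, 1.3, -0.9]
width: 0.203
```

Request:
{"fn": "move_arm", "kwargs": {
  "deltas": [
    [[0,0,0],[0,0,0.4],1],
    [[0,0,0],[0,0,0.8],1],
    [[0,0,0],[0,0,1],1],
    [[0,0,0],[0,0,1],1],
    [[0,0,0],[0,0,1],1]
  ]
}}

```text
time: 7.58
tool_pos: [0.4622, 0.3937, 0.3477]
tcp_rot: [-2.22, -2.222, 0.005]
wrist_force: [-0.9, 0.1, -1.9]
width: 0.199
```

Run:
```python
from h import *
from scipy.spatial.transform import Rotation as Ro
s=status.read_state();print({k:np.round(s[k],4) for k in("time","tool_pos","tcp_rot","wrist_force","torque","width")})
W=Ro.from_rotvec(s["tcp_rot"]).as_matrix();im,d=read_camera("wrist");P=pts("wrist",d)
L=(P-s["tool_pos"])@W   # tool frame
m=(abs(L[...,0])<.03)&(abs(L[...,1])<.04)&(L[...,2]>.03)&(L[...,2]<.15)&(d>0)
v,u=np.where(m);print(m.sum(),u.min(),u.max(),v.min(),v.max())
for lo in np.arange(.03,.15,.01):
    k=m&(L[...,2]>=lo)&(L[...,2]<lo+.01)
    if k.sum():print(round(lo,3),k.sum(),"x",np.round(np.percentile(L[k][:,0],[5,50,95])*1e3,1),"y",np.round(np.percentile(L[k][:,1],[2,50,98])*1e3,1))
save("w3",cv2.resize(im[100:300,240:400],None,fx=3,fy=3,interpolation=2))
```

```text
{'time': np.float64(7.575), 'tool_pos': array([0.4622, 0.3937, 0.3477]), 'tcp_rot': array([-2.2204, -2.222 ,  0.0054]), 'wrist_force': array([-0.8578,  0.0815, -1.9009]), 'torque': array([-0.0482,  0.0207, -0.0033]), 'width': np.float64(0.1987)}
232 313 340 183 202
0.05 6 x [0.2 0.8 1.1] y [-1.6  0.4  2.5]
0.06 21 x [-0.8  0.5  1.2] y [-2.7 -0.   2.7]
0.07 19 x [-1.3  0.5  1.2] y [-2.8 -0.   2.8]
0.08 18 x [-0.7  0.5  1. ] y [-1.9 -0.   2.9]
0.09 16 x [-0.9  0.5  1. ] y [-2.   0.4  2.9]
0.1 15 x [-1.9  0.6  0.9] y [-2.1  1.  22.4]
0.11 49 x [-3.6 -0.1  1.1] y [-2.2 20.7 24.1]
0.12 88 x [-3.8 -0.8  0.8] y [ 1.8 11.8 21.9]
```

View pics/w3.png

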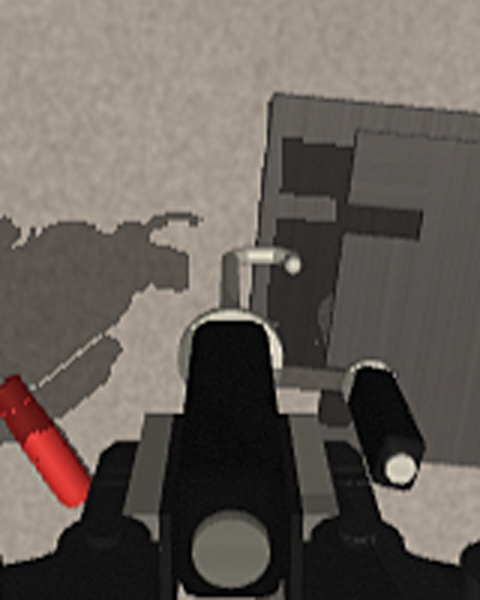

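The rod sits straight in the grip: its axis is 2 mm towards tool −x, the hook lies along tool +y, and the hook bottom is about 0.129 m below the TCP. Moving over the tank now.

Request:
{"fn": "move_arm", "kwargs": {
  "deltas": [
    [[0,0,-0.018],[0.05,-0.41,0.1],1],
    [[0,0,-0.036],[0.1,-0.81,0.2],1]
  ]
}}

```text
time: 7.88
tool_pos: [0.4719, 0.3122, 0.3676]
tcp_rot: [-2.282, -2.159, 0.007]
wrist_force: [1.0, -0.2, -2.0]
width: 0.201
```

Request:
{"fn": "move_arm", "kwargs": {
  "deltas": [
    [[0,0,-0.018],[0.11,-0.41,0],1],
    [[0,0,-0.036],[0.22,-0.81,0],1]
  ]
}}

```text
time: 8.12
tool_pos: [0.4942, 0.2307, 0.3682]
tcp_rot: [-2.343, -2.092, 0.004]
wrist_force: [0.5, 0.2, -2.0]
width: 0.197
```

Request:
{"fn": "move_arm", "kwargs": {
  "deltas": [
    [[0,0,-0.018],[0.11,-0.41,0],1],
    [[0,0,-0.036],[0.22,-0.81,0],1]
  ]
}}

```text
time: 8.38
tool_pos: [0.5162, 0.1497, 0.368]
tcp_rot: [-2.401, -2.024, 0.004]
wrist_force: [-0.3, 0.0, -0.8]
width: 0.201
```

Request:
{"fn": "move_arm", "kwargs": {
  "deltas": [
    [[0,0,-0.018],[0.11,-0.41,0],1],
    [[0,0,-0.036],[0.22,-0.81,0],1]
  ]
}}

```text
time: 8.62
tool_pos: [0.5382, 0.0688, 0.368]
tcp_rot: [-2.457, -1.955, 0.004]
wrist_force: [0.4, -0.4, -1.9]
width: 0.195
```

Request:
{"fn": "move_arm", "kwargs": {
  "deltas": [
    [[0,0,-0.018],[0.11,-0.41,0],1],
    [[0,0,-0.037],[0.22,-0.81,0],1],
    [[0,0,-0.037],[0.22,-0.81,0],1],
    [[0,0,-0.037],[0.22,-0.81,0],1],
    [[0,0,-0.037],[0.22,-0.81,0],1]
  ]
}}

```text
time: 9.25
tool_pos: [0.5603, -0.0097, 0.3696]
tcp_rot: [-2.511, -1.886, 0.001]
wrist_force: [-0.3, -0.4, -1.5]
width: 0.197
```

```bash
cat >> h.py <<'E'
from scipy.spatial.transform import Rotation as Ro
def st():
    s=status.read_state();W=Ro.from_rotvec(s["tcp_rot"]).as_matrix()
    print("t",round(float(s["time"]),2),"tcp",np.round(s["tool_pos"],4),"psi",round(float(np.degrees(np.arctan2(W[1,0],W[0,0]))),2),"tiltdeg",np.round(np.degrees(W[:2,2]),2),"F",np.round(s["wrist_force"],2),"w",round(float(s["width"]),3))
    return s,W
E
python3 - <<'E'
from h import *
s,W=st()
im,d=read_camera("wrist");P=pts("wrist",d);L=(P-s["tool_pos"])@W;np.savez("w4.npz",im=im,d=d)
B=np.array([.5613,-.0139]);a=np.radians(-16.3);x=np.array([np.cos(a),np.sin(a)]);y=np.array([-x[1],x[0]])
r=(s["tool_pos"]-.002*W[:,0])[:2];print("rod local",np.round([(r-B)@x,(r-B)@y],4),"hb z",s["tool_pos"][2]-.129)
m=(abs(L[...,0])<.03)&(abs(L[...,1])<.04)&(L[...,2]>.06)&(L[...,2]<.15)&(d>0)
k=m&(L[...,2]>.11);print("tip y",np.percentile(L[k][:,1],98),"x",np.median(L[k&(L[...,1]>.015)][:,0]))
z=P[...,2];lx=(P[...,:2]-B)@x;ly=(P[...,:2]-B)@y
h=(abs(lx)<.047)&(abs(ly)<.008)&(z>.1)&(z<.14)&(d>0);print("bail peak",h.sum(),np.round(np.median(np.c_[lx[h],ly[h],z[h]],0),4))
E
```

```text
t 9.25 tcp [ 0.5603 -0.0097  0.3696] psi 73.83 tiltdeg [-0.06  0.03] F [-0.32 -0.38 -1.49] w 0.197
rod local [-0.0021  0.0017] hb z 0.24056204137221693
tip y 0.02414792417188784 x -0.00014478812401743323
bail peak 31 [0.0365 0.0003 0.1232]
```

Request:
{"fn": "move_arm", "kwargs": {
  "deltas": [
    [[0,0,0],[0.015,-0.022,0],1],
    [[0,0,0],[0.015,-0.022,-0.3],1],
    [[0,0,0],[0.015,-0.022,-0.6],1],
    [[0,0,0],[0.015,-0.022,-0.9],1],
    [[0,0,0],[0.015,-0.022,-1],1],
    [[0,0,0],[0.015,-0.022,-1],1]
  ]
}}

```text
time: 10.05
tool_pos: [0.562, -0.0127, 0.2699]
tcp_rot: [-2.512, -1.885, 0.001]
wrist_force: [-0.0, 0.3, -1.1]
width: 0.2
```

```bash
cat >> h.py <<'E'
B=np.array([.5613,-.0139]);_a=np.radians(-16.3);bx=np.array([np.cos(_a),np.sin(_a)]);by=np.array([-bx[1],bx[0]])
def loc():
    s,W=st();r=(s["tool_pos"]-.002*W[:,0])[:2];print("rod local",np.round([(r-B)@bx,(r-B)@by],4),"hb z",round(s["tool_pos"][2]-.129,4))
E
python3 -c "
from h import *
loc()"
```

```text
t 10.05 tcp [ 0.562  -0.0127  0.2699] psi 73.78 tiltdeg [-0.05  0.  ] F [-0.01  0.28 -1.15] w 0.2
rod local [ 0.0003 -0.0007] hb z 0.1409
```

Request:
{"fn": "move_arm", "kwargs": {
  "deltas": [
    [[0,0,0],[0,0,-0.2],1],
    [[0,0,0],[0,0,-0.4],1],
    [[0,0,0],[0,0,-0.455],1],
    [[0,0,0],[0,0,-0.455],1],
    [[0,0,0],[0.05,-0.015,-0.455],1],
    [[0,0,0],[0.1,-0.029,-0.455],1],
    [[0,0,0],[0.15,-0.044,-0.455],1],
    [[0,0,0],[0.21,-0.062,-0.455],1],
    [[0,0,0],[0.21,-0.062,-0.455],1],
    [[0,0,0],[0.21,-0.062,-0.455],1]
  ]
}}

```text
time: 11.3
tool_pos: [0.5831, -0.0192, 0.2246]
tcp_rot: [-2.513, -1.885, 0.0]
wrist_force: [-0.2, -0.5, -2.3]
width: 0.198
```

Run:
```python
from h import *
loc();s=status.read_state();W=Ro.from_rotvec(s["tcp_rot"]).as_matrix()
im,d=read_camera("wrist");P=pts("wrist",d);z=P[...,2];lx=(P[...,:2]-B)@bx;ly=(P[...,:2]-B)@by
h=(abs(lx)<.047)&(abs(abs(ly)-.015)<.005)&(z>.1)&(z<.14)&(d>0);print("bail",h.sum(),np.round(np.median(np.c_[lx[h],z[h]],0),4))
save("w5",cv2.resize(im[110:300,230:410],None,fx=3,fy=3,interpolation=2))
```

```text
t 11.3 tcp [ 0.5831 -0.0192  0.2246] psi 73.75 tiltdeg [-0.02  0.  ] F [-0.22 -0.52 -2.25] w 0.198
rod local [ 0.0224 -0.0009] hb z 0.0956
bail 67 [0.0324 0.1192]
```

View pics/w5.png

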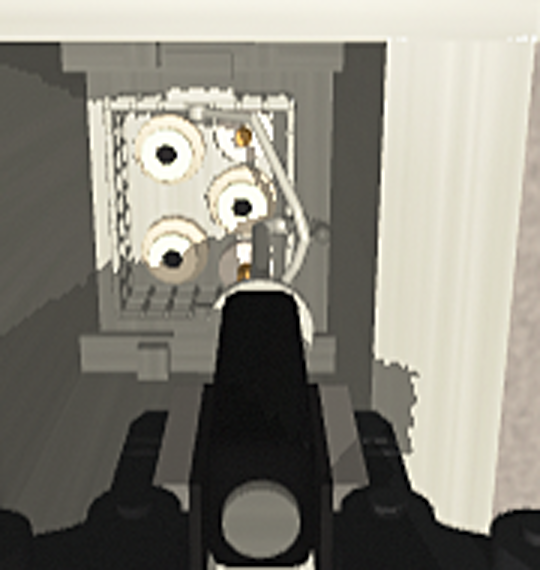

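The hook's bottom passes under the bail peak at about (305,235), with the tip just beyond at (318,233), between the bail and the wall. I'll draw the bail upright along its arc, then lift a little.

Request:
{"fn": "move_arm", "kwargs": {
  "deltas": [
    [[0,0,0],[0,0,0.1],1],
    [[0,0,0],[0,0,0.19],1],
    [[0,0,0],[-0.035,0.01,0.24],1],
    [[0,0,0],[-0.071,0.021,0.274],1],
    [[0,0,0],[-0.13,0.038,0.3],1],
    [[0,0,0],[-0.192,0.056,0.326],1],
    [[0,0,0],[-0.255,0.075,0.34],1],
    [[0,0,0],[-0.321,0.094,0.344],1],
    [[0,0,0],[-0.321,0.094,0.344],1],
    [[0,0,0],[-0.321,0.094,0.344],1]
  ]
}}

```text
time: 12.6
tool_pos: [0.5512, -0.0098, 0.2591]
tcp_rot: [2.513, 1.885, 0.0]
wrist_force: [1.1, -0.0, -0.7]
width: 0.201
```

```bash
cat >> h.py <<'E'
def look(name):
    s=status.read_state()
    im,d=read_camera("wrist");P=pts("wrist",d);z=P[...,2];lx=(P[...,:2]-B)@bx;ly=(P[...,:2]-B)@by
    return im,d,P,lx,ly,z
E
python3 - <<'E'
from h import *
loc();im,d,P,lx,ly,z=look("a")
for lo in(.01,.02,-.02,-.03):
    h=(abs(lx)<.047)&(ly>lo)&(ly<lo+.01)&(z>.1)&(z<.16)&(d>0);print(lo,h.sum(),np.round(np.percentile(np.c_[lx[h],z[h]],50,axis=0),4) if h.any() else '')
E
```

```text
t 12.6 tcp [ 0.5512 -0.0098  0.2591] psi 73.76 tiltdeg [ 0.01 -0.  ] F [ 1.12 -0.02 -0.67] w 0.201
rod local [-0.0109 -0.0009] hb z 0.1301
0.01 42 [0.003  0.1326]
0.02 33 [0.0022 0.1257]
-0.02 21 [0.0026 0.1323]
-0.03 20 [0.0027 0.1255]
```

The bail is caught and upright. Lifting slowly.

Request:
{"fn": "move_arm", "kwargs": {
  "deltas": [
    [[0,0,0],[0,0,0.02],1],
    [[0,0,0],[0,0,0.04],1],
    [[0,0,0],[0,0,0.07],1],
    [[0,0,0],[0,0,0.1],1],
    [[0,0,0],[0,0,0.14],1],
    [[0,0,0],[0,0,0.18],1],
    [[0,0,0],[0,0,0.18],1],
    [[0,0,0],[0,0,0.18],1]
  ]
}}

```text
time: 13.65
tool_pos: [0.5511, -0.0098, 0.2771]
tcp_rot: [2.513, 1.885, 0.0]
wrist_force: [0.4, 0.2, -5.5]
width: 0.2
```

Run:
```python
from h import *
loc();im,d,P,lx,ly,z=look("a")
h=(abs(lx)<.05)&(abs(ly)<.065)&(z>.085)&(z<.106)&(d>0)&(d>.15)
print("rim",h.sum(),np.round(np.median(z[h]),4),cv2.minAreaRect(np.c_[lx[h],ly[h]].astype(np.float32)))
for lo in(.01,-.02):
    k=(abs(lx)<.047)&(ly>lo)&(ly<lo+.01)&(z>.12)&(z<.18)&(d>0);print(lo,k.sum(),np.round(np.percentile(np.c_[lx[k],z[k]],50,axis=0),4) if k.any() else '')
```

```text
t 13.65 tcp [ 0.5511 -0.0098  0.2771] psi 73.76 tiltdeg [ 0.01 -0.  ] F [ 0.38  0.24 -5.54] w 0.2
rod local [-0.0109 -0.0009] hb z 0.1481
rim 1947 0.0939 ((-0.005739219486713409, -0.00032232701778411865), (0.12910906970500946, 0.08851420134305954), 89.99911499023438)
0.01 42 [0.0024 0.1499]
-0.02 26 [0.0027 0.1492]
```

The force is −5.5 N, so about 0.41 kg of basket is hanging free. Drawing it up.

Request:
{"fn": "move_arm", "kwargs": {
  "deltas": [
    [[0,0,0],[0,0,0.05],1],
    [[0,0,0],[0,0,0.12],1],
    [[0,0,0],[0,0,0.22],1],
    [[0,0,0],[0,0,0.34],1],
    [[0,0,0],[0,0,0.46],1],
    [[0,0,0],[0,0,0.58],1],
    [[0,0,0],[0,0,0.7],1],
    [[0,0,0],[0,0,0.82],1],
    [[0,0,0],[0,0,0.94],1],
    [[0,0,0],[0,0,1],1]
  ]
}}

```text
time: 14.95
tool_pos: [0.5515, -0.0098, 0.3783]
tcp_rot: [2.512, 1.885, 0.002]
wrist_force: [0.9, 0.4, -5.3]
width: 0.2
```

Request:
{"fn": "move_arm", "kwargs": {
  "deltas": [
    [[0,0,0],[0,0,0.1],1],
    [[0,0,0],[0,0,0.2],1],
    [[0,0,0],[0,0,0.32],1],
    [[0,0,0],[0,0,0.44],1],
    [[0,0,0],[0,0,0.54],1],
    [[0,0,0],[0,0,0.6],1],
    [[0,0,0],[0,0,0.62],1],
    [[0,0,0],[0,0,0.62],1]
  ]
}}

```text
time: 15.95
tool_pos: [0.5511, -0.0098, 0.4389]
tcp_rot: [-2.513, -1.885, 0.0]
wrist_force: [-0.0, 0.6, -5.3]
width: 0.192
```

Run:
```python
from h import *
loc();im,d,P,lx,ly,z=look("a");save("w6",cv2.resize(im[60:330,150:490],None,fx=2,fy=2,interpolation=2))
h=(abs(lx)<.06)&(abs(ly)<.075)&(z>.235)&(z<.268)&(d>0)&(d>.15)
print("rim",h.sum(),np.round(np.median(z[h]),4),cv2.minAreaRect(np.c_[lx[h],ly[h]].astype(np.float32)))
```

```text
t 15.95 tcp [ 0.5511 -0.0098  0.4389] psi 73.76 tiltdeg [-0.02  0.  ] F [-0.04  0.6  -5.33] w 0.192
rod local [-0.011  -0.0009] hb z 0.3099
rim 2363 0.2498 ((0.0023972541093826294, -0.0012890025973320007), (0.1174507588148117, 0.07003548741340637), 89.63142395019531)
```

View pics/w6.png

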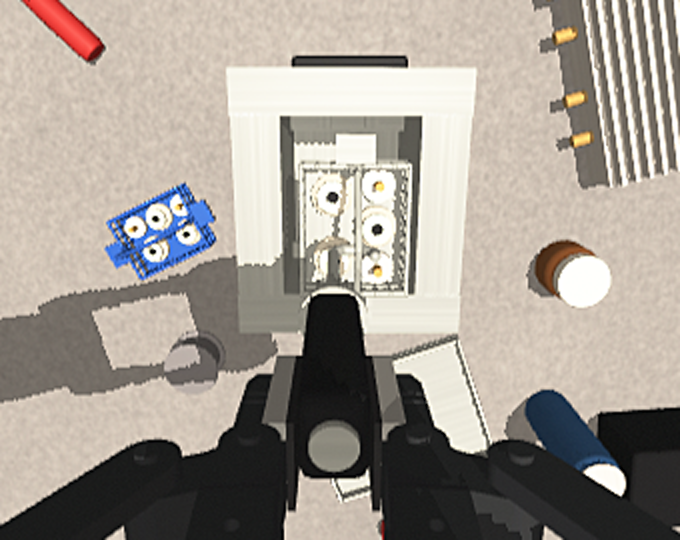

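The basket hangs level above the rim, with the blue look-alike and the tray clear of it. I'll carry it smoothly over the tray.

Request:
{"fn": "move_arm", "kwargs": {
  "deltas": [
    [[0,0,0],[-0.002,-0.03,0],1],
    [[0,0,0],[-0.007,-0.09,0],1],
    [[0,0,0],[-0.013,-0.18,0],1],
    [[0,0,0],[-0.022,-0.3,0],1],
    [[0,0,0],[-0.033,-0.45,0],1],
    [[0,0,0],[-0.046,-0.62,0],1],
    [[0,0,0],[-0.059,-0.8,0],1],
    [[0,0,0],[-0.072,-0.98,0],1]
  ]
}}

```text
time: 17.0
tool_pos: [0.5438, -0.1093, 0.4391]
tcp_rot: [2.513, 1.885, -0.0]
wrist_force: [-0.1, 0.0, -6.6]
width: 0.198
```

Request:
{"fn": "move_arm", "kwargs": {
  "deltas": [
    [[0,0,0],[-0.014,-0.19,0],1],
    [[0,0,0],[-0.029,-0.39,0],1],
    [[0,0,0],[-0.043,-0.58,0],1],
    [[0,0,0],[-0.057,-0.78,0],1],
    [[0,0,0],[-0.072,-0.97,0],1]
  ]
}}

```text
time: 17.62
tool_pos: [0.5366, -0.2062, 0.439]
tcp_rot: [2.513, 1.885, -0.0]
wrist_force: [-0.3, -0.6, -5.7]
width: 0.197
```

Request:
{"fn": "move_arm", "kwargs": {
  "deltas": [
    [[0,0,0],[-0.014,-0.19,0],1],
    [[0,0,0],[-0.027,-0.37,0],1],
    [[0,0,0],[-0.04,-0.54,0],1],
    [[0,0,0],[-0.05,-0.68,0],1],
    [[0,0,0],[-0.059,-0.8,0],1],
    [[0,0,0],[-0.066,-0.89,0],1],
    [[0,0,0],[-0.07,-0.95,0],1],
    [[0,0,0],[-0.072,-0.98,0],1],
    [[0,0,0],[-0.072,-0.98,0],1]
  ]
}}

```text
time: 18.75
tool_pos: [0.5296, -0.3027, 0.4391]
tcp_rot: [-2.513, -1.885, -0.0]
wrist_force: [0.1, -0.0, -5.4]
width: 0.196
```

Request:
{"fn": "move_arm", "kwargs": {
  "deltas": [
    [[0,0,0],[0,0,-0.05],1],
    [[0,0,0],[0,0,-0.15],1],
    [[0,0,0],[0,0,-0.3],1],
    [[0,0,0],[0,0,-0.47],1],
    [[0,0,0],[0,0,-0.64],1],
    [[0,0,0],[0,0,-0.8],1],
    [[0,0,0],[0,0,-0.92],1],
    [[0,0,0],[0,0,-1],1],
    [[0,0,0],[0,0,-1],1],
    [[0,0,0],[0,0,-1],1]
  ]
}}

```text
time: 20.0
tool_pos: [0.5298, -0.303, 0.3399]
tcp_rot: [2.512, 1.885, 0.001]
wrist_force: [-0.0, -0.6, -5.6]
width: 0.201
```

Run:
```python
from h import *
s,W=st();im,d=read_camera("wrist");P=pts("wrist",d);z=P[...,2];T=np.array([.5418,-.3085])
q=P[...,:2]-T;lx=q@bx;ly=q@by
h=(abs(lx)<.07)&(abs(ly)<.08)&(z>.13)&(z<.172)&(d>.15)
r=cv2.minAreaRect(P[h][:,:2].astype(np.float32));print("basket",h.sum(),np.round(np.percentile(z[h],[5,50,95]),4),r)
k=(z<.03)&(z>.012)&(abs(q[...,0])<.12)&(abs(q[...,1])<.1);r=cv2.minAreaRect(P[k][:,:2].astype(np.float32));print("tray rim",k.sum(),r)
k=(z<.012)&(abs(q[...,0])<.09)&(abs(q[...,1])<.07)&(d>0);print("floor",np.median(z[k]))
```

```text
t 20.0 tcp [ 0.5298 -0.303   0.3399] psi 73.75 tiltdeg [ 0.06 -0.04] F [-0.02 -0.56 -5.63] w 0.201
basket 3458 [0.1323 0.1439 0.1663] ((0.542640745639801, -0.30887481570243835), (0.11767769604921341, 0.06988857686519623), 71.67640686035156)
tray rim 1004 ((0.5427245497703552, -0.3072592616081238), (0.20061884820461273, 0.16043467819690704), 3.7775635719299316)
floor 0.006309981454145029
```

The basket is centred over the tray: (0.5426,−0.3089) against (0.5427,−0.3073). Lowering.

Request:
{"fn": "move_arm", "kwargs": {
  "deltas": [
    [[0,0,0],[0,0,-0.05],1],
    [[0,0,0],[0,0,-0.15],1],
    [[0,0,0],[0,0,-0.3],1],
    [[0,0,0],[0,0,-0.47],1],
    [[0,0,0],[0,0,-0.64],1],
    [[0,0,0],[0,0,-0.8],1],
    [[0,0,0],[0,0,-0.92],1],
    [[0,0,0],[0,0,-1],1],
    [[0,0,0],[0,0,-1],1],
    [[0,0,0],[0,0,-1],1]
  ]
}}

```text
time: 21.3
tool_pos: [0.53, -0.303, 0.2399]
tcp_rot: [2.512, 1.885, 0.001]
wrist_force: [-0.2, 0.2, -4.0]
width: 0.199
```

Request:
{"fn": "move_arm", "kwargs": {
  "deltas": [
    [[0,0,0],[0,0,-0.06],1],
    [[0,0,0],[0,0,-0.12],1],
    [[0,0,0],[0,0,-0.15],1],
    [[0,0,0],[0,0,-0.17],1],
    [[0,0,0],[0,0,-0.19],1],
    [[0,0,0],[0,0,-0.21],1],
    [[0,0,0],[0,0,-0.23],1],
    [[0,0,0],[0,0,-0.25],1],
    [[0,0,0],[0,0,-0.25],1],
    [[0,0,0],[0,0,-0.25],1]
  ]
}}

```text
time: 22.55
tool_pos: [0.5299, -0.303, 0.2148]
tcp_rot: [2.512, 1.885, 0.001]
wrist_force: [-0.1, -1.2, -1.3]
width: 0.201
```

Run:
```python
from h import *
s,W=st();im,d=read_camera("wrist");P=pts("wrist",d);z=P[...,2];T=np.array([.5426,-.3089])
q=P[...,:2]-T;lx=q@bx;ly=q@by
h=(abs(lx)<.06)&(abs(ly)<.07)&(z>.024)&(z<.055)&(d>.15)
print("basket",h.sum(),np.round(np.percentile(z[h],[5,50,95]),4),cv2.minAreaRect(P[h][:,:2].astype(np.float32)))
for lo in(.01,-.02):
    k=(abs(lx)<.047)&(ly>lo)&(ly<lo+.01)&(z>.06)&(z<.12)&(d>.15);print(lo,k.sum(),np.round(np.median(np.c_[lx[k],z[k]],0),4) if k.any() else '')
```

```text
t 22.55 tcp [ 0.5299 -0.303   0.2148] psi 73.76 tiltdeg [ 0.06 -0.03] F [-0.13 -1.18 -1.33] w 0.201
basket 1629 [0.025  0.0385 0.0422] ((0.5434858798980713, -0.3094361424446106), (0.11794143170118332, 0.06982018798589706), 72.94599914550781)
0.01 43 [-0.0019  0.088 ]
-0.02 20 [-0.0016  0.0883]
```

It has landed: the force is back to the rod's own weight and the basket is level. I'll lay the bail down along its arc, drop the hook below it and check.

Request:
{"fn": "move_arm", "kwargs": {
  "deltas": [
    [[0,0,0],[0.04,-0.012,-0.02],1],
    [[0,0,0],[0.085,-0.025,-0.035],1],
    [[0,0,0],[0.13,-0.038,-0.048],1],
    [[0,0,0],[0.19,-0.056,-0.07],1],
    [[0,0,0],[0.25,-0.073,-0.098],1],
    [[0,0,0],[0.305,-0.09,-0.14],1],
    [[0,0,0],[0.355,-0.104,-0.19],1],
    [[0,0,0],[0.355,-0.104,-0.26],1],
    [[0,0,0],[0.355,-0.104,-0.328],1],
    [[0,0,0],[0.355,-0.104,-0.328],1],
    [[0,0,0],[0.355,-0.104,-0.328],1]
  ]
}}

```text
time: 23.98
tool_pos: [0.565, -0.3132, 0.1814]
tcp_rot: [2.513, 1.885, 0.0]
wrist_force: [0.3, -0.1, -0.9]
width: 0.195
```

```bash
cat > c.py <<'E'
from h import *
s,W=st();im,d=read_camera("wrist");P=pts("wrist",d);z=P[...,2];T=np.array([.5432,-.3092])
print("rod local",(s["tool_pos"][:2]-.002*W[:2,0]-T)@bx,"hb",s["tool_pos"][2]-.129)
q=P[...,:2]-T;lx=q@bx;ly=q@by
h=(abs(lx)<.06)&(abs(ly)<.07)&(z>.024)&(z<.055)&(d>.15)
print("basket",h.sum(),np.round(np.percentile(z[h],[5,50,95]),4),cv2.minAreaRect(P[h][:,:2].astype(np.float32)))
for lo in(0,.01,-.02,-.03):
    k=(abs(lx)<.047)&(ly>lo)&(ly<lo+.01)&(z>.056)&(z<.12)&(d>.15);print(lo,k.sum(),np.round(np.median(np.c_[lx[k],z[k]],0),4) if k.any() else '')
save("w_%d"%(s["time"]*100),cv2.resize(im[80:300,200:440],None,fx=2.5,fy=2.5,interpolation=2))
E
python3 c.py
```

```text
t 23.98 tcp [ 0.565  -0.3132  0.1814] psi 73.75 tiltdeg [ 0.01 -0.  ] F [ 0.34 -0.08 -0.93] w 0.195
rod local 0.02201131504837823 hb 0.052397515295449754
basket 2093 [0.0254 0.0386 0.043 ] ((0.5436677932739258, -0.31000518798828125), (0.11803118139505386, 0.07000070065259933), 73.03373718261719)
0 215 [0.0265 0.0776]
0.01 47 [0.0323 0.0745]
-0.02 18 [0.0336 0.0763]
-0.03 0
```

The bail is down on the +x side and the hook tip is below it. Withdrawing towards the centre.

Request:
{"fn": "move_arm", "kwargs": {
  "deltas": [
    [[0,0,0],[-0.07,0.02,0],1],
    [[0,0,0],[-0.14,0.041,0],1],
    [[0,0,0],[-0.21,0.061,0],1],
    [[0,0,0],[-0.27,0.079,0],1],
    [[0,0,0],[-0.27,0.079,0],1],
    [[0,0,0],[-0.27,0.079,0],1]
  ]
}}

```text
time: 24.78
tool_pos: [0.5381, -0.3053, 0.1814]
tcp_rot: [2.513, 1.885, 0.0]
wrist_force: [0.7, -0.2, -1.2]
width: 0.196
```

```bash
python3 c.py
```

```text
t 24.77 tcp [ 0.5381 -0.3053  0.1814] psi 73.75 tiltdeg [ 0.02 -0.01] F [ 0.66 -0.23 -1.24] w 0.196
rod local -0.005951915516760743 hb 0.05239043100671084
basket 1769 [0.0252 0.0385 0.0426] ((0.546027660369873, -0.30156850814819336), (0.1005120724439621, 0.06999588757753372), 73.82759857177734)
0 226 [0.0007 0.0771]
0.01 48 [0.0321 0.0743]
-0.02 39 [0.0318 0.0746]
-0.03 32 [0.0268 0.0694]
```

The bail stayed put and the hook is clear. Now up and back to the stand.

Request:
{"fn": "move_arm", "kwargs": {
  "deltas": [
    [[0,0,0],[0,0,0.15],1],
    [[0,0,0],[0,0,0.4],1],
    [[0,0,0],[0,0,0.7],1],
    [[0,0,0],[0,0,1],1]
  ]
}}

```text
time: 25.32
tool_pos: [0.5384, -0.3054, 0.2834]
tcp_rot: [2.512, 1.885, 0.001]
wrist_force: [0.2, 0.3, -1.5]
width: 0.2
```

Request:
{"fn": "move_arm", "kwargs": {
  "deltas": [
    [[0,0,0],[0,0,0.4],1],
    [[0,0,0],[0,0,0.8],1],
    [[0,0,0],[0,0,0.9],1],
    [[0,0,0],[0,0,0.9],1]
  ]
}}

```text
time: 25.82
tool_pos: [0.5383, -0.3054, 0.3719]
tcp_rot: [2.512, 1.885, 0.001]
wrist_force: [0.3, 0.3, -1.5]
width: 0.197
```

Run:
```python
from h import *
s,W=st();im,d=read_camera("wrist");save("w8",cv2.resize(im[40:320,120:500],None,fx=2,fy=2,interpolation=2))
P=pts("wrist",d);z=P[...,2];T=np.array([.5432,-.3092]);q=P[...,:2]-T
h=(abs(q@bx)<.06)&(abs(q@by)<.07)&(z>.024)&(z<.055)&(d>.15)
print("basket",h.sum(),np.round(np.percentile(z[h],[5,50,95]),4),cv2.minAreaRect(P[h][:,:2].astype(np.float32)))
L=(P-s["tool_pos"])@W;m=(abs(L[...,0])<.02)&(abs(L[...,1])<.03)&(L[...,2]>.05)&(L[...,2]<.1);print("rod in tool",np.median(L[m],0))
```

```text
t 25.82 tcp [ 0.5383 -0.3054  0.3719] psi 73.76 tiltdeg [ 0.07 -0.05] F [ 0.33  0.26 -1.53] w 0.197
basket 820 [0.0245 0.0374 0.044 ] ((0.5426022410392761, -0.3086692690849304), (0.11808271706104279, 0.06964379549026489), 72.78475189208984)
rod in tool [ 0.00108238 -0.00080274  0.07746782]
```

View pics/w8.png

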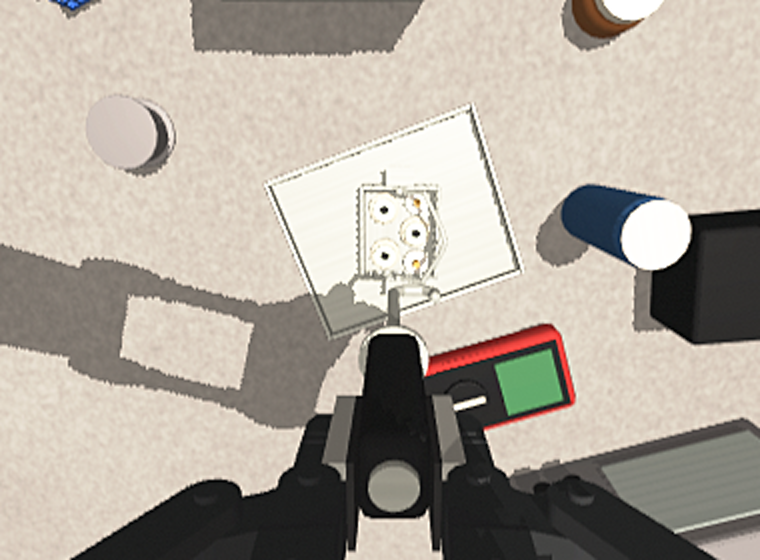

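The basket stands level in the tray at about (398,235), with the bail lying to the right and the hook free. Returning to the stand.

Request:
{"fn": "move_arm", "kwargs": {
  "deltas": [
    [[0,0,0.018],[-0.07,0.4,0],1],
    [[0,0,0.036],[-0.15,1,0],1]
  ]
}}

```text
time: 26.12
tool_pos: [0.5219, -0.2049, 0.3675]
tcp_rot: [-2.457, -1.95, 0.004]
wrist_force: [1.6, 0.9, -0.0]
width: 0.201
```

Request:
{"fn": "move_arm", "kwargs": {
  "deltas": [
    [[0,0,0.018],[-0.07,0.5,0],1],
    [[0,0,0.036],[-0.15,1,0],1]
  ]
}}

```text
time: 26.38
tool_pos: [0.5066, -0.1035, 0.3682]
tcp_rot: [-2.399, -2.023, 0.004]
wrist_force: [1.2, 0.5, -2.1]
width: 0.202
```

Request:
{"fn": "move_arm", "kwargs": {
  "deltas": [
    [[0,0,0.018],[-0.07,0.5,0],1],
    [[0,0,0.036],[-0.15,1,0],1]
  ]
}}

```text
time: 26.62
tool_pos: [0.4915, -0.0037, 0.3684]
tcp_rot: [-2.341, -2.09, 0.005]
wrist_force: [0.7, 0.3, -1.2]
width: 0.201
```

Request:
{"fn": "move_arm", "kwargs": {
  "deltas": [
    [[0,0,0.018],[-0.07,0.5,0],1],
    [[0,0,0.036],[-0.15,1,0],1]
  ]
}}

```text
time: 26.88
tool_pos: [0.4765, 0.0961, 0.3684]
tcp_rot: [-2.282, -2.156, 0.005]
wrist_force: [1.0, -0.3, -1.9]
width: 0.195
```

Request:
{"fn": "move_arm", "kwargs": {
  "deltas": [
    [[0,0,0.018],[-0.07,0.5,0],1],
    [[0,0,0.036],[-0.15,1,0],1]
  ]
}}

```text
time: 27.12
tool_pos: [0.4616, 0.1959, 0.3685]
tcp_rot: [-2.22, -2.22, 0.006]
wrist_force: [0.7, 0.3, -2.0]
width: 0.197
```

Request:
{"fn": "move_arm", "kwargs": {
  "deltas": [
    [[0,0,0],[0,0.5,0],1],
    [[0,0,0],[0,1,0],1]
  ]
}}

```text
time: 27.38
tool_pos: [0.4618, 0.2958, 0.3684]
tcp_rot: [-2.221, -2.22, 0.006]
wrist_force: [0.8, -0.2, -0.7]
width: 0.199
```

Request:
{"fn": "move_arm", "kwargs": {
  "deltas": [
    [[0,0,0],[0,0.5,0],1],
    [[0,0,0],[0,0.8,0],1],
    [[0,0,0],[0,1,0],1],
    [[0,0,0],[0,1,0],1],
    [[0,0,0],[0,1,0],1]
  ]
}}

```text
time: 28.0
tool_pos: [0.463, 0.3937, 0.3706]
tcp_rot: [2.223, 2.22, -0.002]
wrist_force: [0.0, -0.7, -1.2]
width: 0.203
```

Run:
```python
from h import *
s,W=st();im,d=read_camera("wrist")
P=pts("wrist",d);z=P[...,2]
m=(abs(z-.136)<.007)&(abs(P[...,0]-.555)<.08)&(abs(P[...,1]-.343)<.1);r=cv2.minAreaRect(P[m][:,:2].astype(np.float32));print("plate",m.sum(),r,np.median(z[m]))
L=(P-s["tool_pos"])@W;
for lo in(.05,.07,.09):
    k=(abs(L[...,0])<.02)&(abs(L[...,1])<.01)&(L[...,2]>lo)&(L[...,2]<lo+.02);print("rod in tool",np.round(np.percentile(L[k],[50],axis=0),4))
k=(abs(L[...,0])<.02)&(L[...,1]>.015)&(L[...,1]<.03)&(L[...,2]>.1)&(L[...,2]<.14);print("tip",np.round(np.median(L[k],0),4))
# slot A edges: plate pixels near y_s=+40, in stand frame
a=np.radians(-5.5);x=np.array([np.cos(a),np.sin(a)]);y=np.array([-x[1],x[0]]);O=np.array([.5309,.3453])
lx=(P[...,:2]-O)@x;ly=(P[...,:2]-O)@y
for lo in(-.02,-.01,0):
    k=m&(lx>lo)&(lx<lo+.01);h=np.histogram(ly[k],np.arange(.02,.0601,.002))[0];print(lo,h)
```

```text
t 28.0 tcp [0.463  0.3937 0.3706] psi 89.92 tiltdeg [-0.05 -0.08] F [ 0.05 -0.67 -1.22] w 0.203
plate 5420 ((0.5563764572143555, 0.3437443971633911), (0.1602468341588974, 0.09051556140184402), 84.52320098876953) 0.13759203532392544
rod in tool [[0.0006 0.0003 0.0635]]
rod in tool [[0.0006 0.0003 0.0801]]
rod in tool [[0.0006 0.0008 0.0991]]
tip [-0.001   0.0203  0.1186]
-0.02 [10  8  9 10 10  9 13  1  0  0  0  0  0  1 11  9 10 10  8 12]
-0.01 [12  8  8  8  9  8 11  3  0  0  0  0  0  0  7 10 11  9 11  7]
0 [10  8 10 10  7  9 13  1  0  0  0  0  0  2 10  9  8 13  7 10]
```

Request:
{"fn": "move_arm", "kwargs": {
  "deltas": [
    [[0,0,0],[0,0,-0.3],1],
    [[0,0,0],[0,0,-0.7],1],
    [[0,0,0],[0,0,-1],1]
  ]
}}

```text
time: 28.42
tool_pos: [0.463, 0.3931, 0.27]
tcp_rot: [2.224, 2.219, -0.001]
wrist_force: [0.4, -0.7, -1.5]
width: 0.198
```

Request:
{"fn": "move_arm", "kwargs": {
  "deltas": [
    [[0,0,0],[0,0,-0.4],1],
    [[0,0,0],[0,0,-0.8],1],
    [[0,0,0],[0,0,-0.95],1],
    [[0,0,0],[0,0,-0.95],1],
    [[0,0,0],[0,0,-0.95],1]
  ]
}}

```text
time: 29.05
tool_pos: [0.4644, 0.3954, 0.1787]
tcp_rot: [2.222, 2.22, 0.006]
wrist_force: [-0.2, -0.6, -0.1]
width: 0.199
```

Request:
{"fn": "move_arm", "kwargs": {
  "deltas": [
    [[0,0,0],[0.12,-0.011,0],1],
    [[0,0,0],[0.28,-0.026,0],1],
    [[0,0,0],[0.44,-0.041,0],1],
    [[0,0,0],[0.6,-0.056,0],1],
    [[0,0,0],[0.7,-0.066,0],1],
    [[0,0,0],[0.7,-0.066,0],1],
    [[0,0,0],[0.7,-0.066,0],1]
  ]
}}

```text
time: 29.92
tool_pos: [0.5326, 0.3881, 0.176]
tcp_rot: [-2.222, -2.22, 0.001]
wrist_force: [-0.5, -0.5, -2.0]
width: 0.2
```

```bash
python3 -c "
from h import *
st()"
```

```text
t 29.93 tcp [0.5326 0.3881 0.176 ] psi 89.95 tiltdeg [-0.05 -0.01] F [-0.54 -0.49 -2.02] w 0.2
```

Inserted at (0.5326, 0.3881) with no side force. I'll lower the collar onto the plate.

Request:
{"fn": "move_arm", "kwargs": {
  "deltas": [
    [[0,0,0],[0.005,0,-0.05],1],
    [[0,0,0],[0.005,0,-0.1],1],
    [[0,0,0],[0.005,0,-0.13],1],
    [[0,0,0],[0.005,0,-0.145],1],
    [[0,0,0],[0.005,0,-0.155],1],
    [[0,0,0],[0.005,0,-0.155],1],
    [[0,0,0],[0.005,0,-0.155],1]
  ]
}}

```text
time: 30.8
tool_pos: [0.5336, 0.3882, 0.161]
tcp_rot: [2.222, 2.221, 0.001]
wrist_force: [-0.6, -0.4, 0.2]
width: 0.198
```

```bash
python3 -c "
from h import *
st()"
```

```text
t 30.8 tcp [0.5336 0.3882 0.161 ] psi 89.95 tiltdeg [0.01 0.01] F [-0.59 -0.41  0.15] w 0.198
```

The collar is on the plate, since the rod's weight is off the wrist. Release and withdraw upwards.

Request:
{"fn": "move_arm", "kwargs": {
  "deltas": [
    [[0,0,0],[0,0,0],0.5],
    [[0,0,0],[0,0,0],0.3],
    [[0,0,0],[0,0,0],0],
    [[0,0,0],[0,0,0],-0.5],
    [[0,0,0],[0,0,0],-1],
    [[0,0,0],[0,0,0],-1],
    [[0,0,0],[0,0,0],-1],
    [[0,0,0],[0,0,0],-1],
    [[0,0,0],[0,0,0.15],-1],
    [[0,0,0],[0,0,0.4],-1],
    [[0,0,0],[0,0,0.7],-1],
    [[0,0,0],[0,0,1],-1]
  ]
}}

```text
time: 32.3
tool_pos: [0.5337, 0.3883, 0.263]
tcp_rot: [2.222, 2.22, 0.002]
wrist_force: [-0.6, -0.3, -0.0]
width: 0.996
```

Request:
{"fn": "move_arm", "kwargs": {
  "deltas": [
    [[0,0,0],[0,0,0.4],-1],
    [[0,0,0],[0,0,0.6],-1],
    [[0,0,0],[0,0,0.6],-1],
    [[0,0,0],[0,0,0.6],-1],
    [[0,0,0],[0,0,0.6],-1]
  ]
}}

```text
time: 32.92
tool_pos: [0.5327, 0.3876, 0.3183]
tcp_rot: [-2.222, -2.22, 0.006]
wrist_force: [-0.2, 0.1, -0.5]
width: 1.003
```

Run:
```python
from h import *
s,W=st();im,d=read_camera("wrist");P=pts("wrist",d);z=P[...,2]
for nm,c in(("hook",(.5335,.386)),("brush",(.5289,.307))):
    m=(np.hypot(P[...,0]-c[0],P[...,1]-c[1])<.03)&(z>.205)&(z<.24)&(d>.15)
    t=m&(z>np.median(z[m])-.004);print(nm,np.round((P[t].max(0)+P[t].min(0))/2,4),cv2.minAreaRect(P[t][:,:2].astype(np.float32)))
it,dt=read_camera("top");T=pts("top",dt);q=T[...,:2]-np.array([.5432,-.3092]);z=T[...,2]
h=(abs(q@bx)<.05)&(abs(q@by)<.065)&(z>.025)&(z<.055);print("basket top cam",h.sum(),np.round(np.median(T[h],0),4),cv2.minAreaRect(T[h][:,:2].astype(np.float32)))
T0=np.load("top0.npz");df=cv2.absdiff(T0["im"],it).max(2);df=cv2.morphologyEx((df>40).astype(np.uint8),cv2.MORPH_OPEN,np.ones((3,3)))
n,l,stt,cc=cv2.connectedComponentsWithStats(df);print([stt[i].tolist() for i in range(1,n) if stt[i][4]>25])
w=cv2.resize(im[60:300,180:460],(466,400),interpolation=2)
b=cv2.resize(it[130:240,250:350],(364,400),interpolation=2)if 0 else cv2.resize(it[140:240,360:450],(330,367),interpolation=2)
b=cv2.copyMakeBorder(b,0,33,0,0,0);save("fin",np.hstack([w,b]))
```

```text
t 32.92 tcp [0.5327 0.3876 0.3183] psi 89.95 tiltdeg [-0.19 -0.12] F [-0.21  0.15 -0.49] w 1.003
hook [0.5342 0.3871 0.221 ] ((0.5341209769248962, 0.3870888948440552), (0.017206795513629913, 0.022856149822473526), 0.3168698847293854)
brush [0.5293 0.3069 0.2208] ((0.5290794968605042, 0.3067708909511566), (0.023812951520085335, 0.017659062519669533), 76.94644927978516)
basket top cam 294 [ 0.5374 -0.3118  0.0375] ((0.5413485765457153, -0.3099210858345032), (0.1186278834939003, 0.06981533020734787), 73.77347564697266)
[[0, 114, 201, 286, 19287], [118, 149, 8, 6, 42], [117, 174, 6, 7, 36], [321, 182, 7, 4, 26], [320, 194, 5, 9, 29], [0, 198, 45, 106, 1534], [196, 216, 52, 57, 1431], [123, 243, 5, 16, 64], [219, 261, 334, 139, 12261], [581, 286, 23, 33, 189], [594, 292, 46, 41, 465], [272, 339, 16, 27, 156], [558, 339, 82, 61, 1847], [483, 356, 75, 44, 1511], [301, 365, 12, 5, 46], [311, 370, 27, 30, 339], [290, 389, 35, 11, 163], [279, 390, 7, 7, 36], [265, 394, 11, 6, 47], [504, 396, 15, 4, 49]]
```

View pics/fin.png

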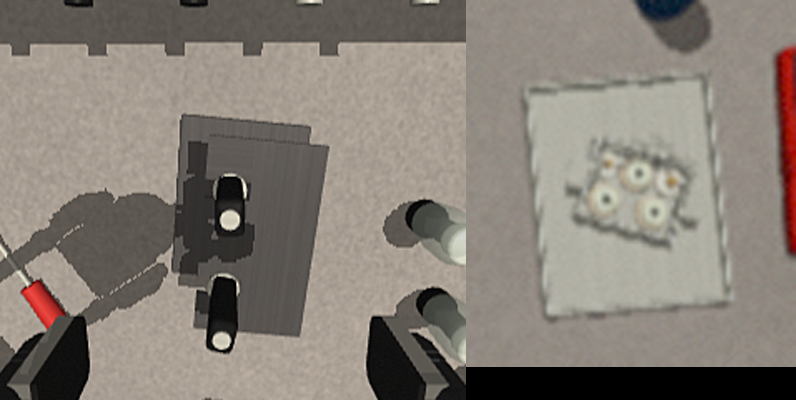

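Both rods hang upright in their forks, at pixels (230,200) and (222,315). The basket stands level and centred in the tray, and the arm touches nothing. Handing in.

```bash
python3 -c "
from h import *
print(order.finish_job());print(status.read_state()['time'])"
```

```text
the job is handed in; nothing more can be done
None
the job is handed in; nothing more can be done
```

The basket is out of the tank and stands level in the drip tray, the hook rod is back in its fork, and the job was handed in at about 33 s of the 72 s allowed.

I took the hook rod from fork_a and caught the bail where it lay, towards the world +x side. I drew the bail upright along its arc and lifted about 0.41 kg out of the tank. After setting the basket down, I laid the bail over, slid the hook out from under it and hung the rod back in fork_a. Only the hook touched the basket.

**Last checks:**
- **Basket:** it is centred within about 3 mm of the tray centre, with the rim at about 40 mm as expected for standing flat. Its turn of about −17° relative to the world axes is unchanged from the tank.
- **Hook rod:** the handle top is within about 1 mm of where it started, at 0.221 m height. The wrist carried no rod weight when I released it.
- **Brush:** its handle is where it was.
- **Forces and arm:** wrist readings stayed under 7 N, and the arm ended clear of everything.

**Limits and a disagreement:**
- **Other bench items:** I did not re-measure the other loose items one by one. A before-and-after comparison of the top view showed changes mainly where the arm and its shadow had moved. One changed patch takes in the screwdriver, which the last wrist view shows lying on the bench.
- **Tray yaw:** the first top-camera fits put the tray between 3.1° and 4.1°, against 3.8° from the wrist camera. That had no bearing on placing the basket.

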